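Pull out and lock the fan's stabilising leg

TASK

First switch the table fan off by throwing its toggle to the other side. Then draw the fan's sliding leg out until the pointer on its foot lines up with the fin of the marker clip on the guide rail (do not shift the clip), and, holding the leg at that mark against its return spring, slide the upright cam lever on its side fully closed against the leg head. Finish still holding the leg there with the fingers on the leg and the lever, do not let go, and leave the other things on the table where they are.

Things in the scene. Friction and masses are not known exactly. Their poses are not given: they have to be found in the camera images.
- fan: Slim aluminium fan fixed to the table. Origin on the table under it; x: the way the leg slides out; y: to the cam lever's side; z up. In mm: base block x -90 to 50, y -70 to 70, 60 high; fan head 160 across, x -67 to -22, top z 230; grey sleeve of the leg 40 wide, x 50 to 135, top z 60; guide rail 6 high, 12 wide on the table at y -90, x 35 to 370.
- switch (a joint): Toggle of the fan, rad, on top of the sleeve at fan x 90, y 0. About 1 = ON (leans to fan +y), 0 = OFF (leans to fan -y, the side of the guide rail). It stays where it is left; push its tip along fan -y.
- switch_tip (a point): Tip of the aluminium toggle, a rod 45 mm long and about 8 mm thick, that stands on the sleeve.
- leg (a joint): How far the sliding leg is drawn out, m, 0 (in) to 0.13, along fan +x. A spring pulls it back in with 2.4 to 4.4 N, closed lever or not, so it returns when let go.
- waist (a point): On the leg axis in the grey head block, 42 mm above the table, 14 mm short of the cross foot's inner face; moves with the leg, axes as the fan's. Fingers can straddle the head here (one at +y, one at -y) and hook behind the foot. Head block: x from -20 to +12 mm of this point, its free side face at y -18, other side y +8, z 20 to 64 mm.
- foot (a point): Centre of the aluminium cross foot at the leg's outer end: 14 mm thick in x, 116 mm wide in y (-58 to +58), z 8 to 58 mm above the table. Axes as the fan's.
- cam (a joint): Opening of the black cam lever, m: 0.014 open, 0 fully closed. It slides across the leg along fan y: pushed along fan -y it closes. It needs about 3 N and stays where it is left.
- cam_face (a point): Centre of the outer (fan +y) face of the black cam lever, an upright tab 28 mm in x, 8 mm thick, z 22 to 73 mm, carried by the leg on its +y side. Head and lever measure 50 mm across (y -18 to +32) open, 36 mm (y -18 to +18) closed: squeezing head and lever between two fingers centred on the leg axis closes it.
- pointer (a point): Tip of the thin pointer (4 mm wide) on the fan -y end of the cross foot, in line with the middle of the foot's thickness, 13 mm above the table. The leg is at its mark when it is level, along fan x, with mark_fin.
- mark_fin (a point): Centre of the upright fin (3 mm thick) of the marker clip, 16 x 18 mm, 21 mm high, that sits on the guide rail; axes as the fan's. Not to be shifted.
- bowl: Empty amber glass bowl, 120 mm across, 55 high; origin under its centre. Leave alone.
- coasters: Stack of grey round coasters, 90 mm across, 30 high; origin under its centre. Leave alone.
- trivet: Red hard square slatted trivet, 130 mm, 10 high; origin under its centre. Leave alone.
- vase: Ceramic vase, 100 mm across, 180 high; origin under its centre. Leave alone.
- remote: Black remote control, 140 x 40 x 17 mm; origin under its centre. Leave alone.
- mug: White mug, 76 mm across, 85 high, handle at its +y; origin under its centre. Leave alone.

How it is judged (in metres and radians):
On the way, in this order (a step that is already met when the one before it is completed fails the run):
1. the fan is switched off (value of joint switch below 0.25 rad), for 0.2 s.
2. the leg is held at the mark, cam lever still open (x of pointer in the frame of mark_fin between -0.005 and 0.005 m and value of joint cam above 0.008 m), for 0.2 s.
3. the cam lever is closed with the leg held at the mark (x of pointer in the frame of mark_fin between -0.005 and 0.005 m and value of joint cam below 0.004 m and contact force between the fingers and cam_c0 above 1 N and (contact force between the fingers and leg_c1 above 1 N or contact force between the fingers and leg_c2 above 1 N)), for 0.3 s.
At the end, for the whole second after the job is handed in: Switch off (under 0.25 rad); pointer within 5 mm of the marker fin along the rail; cam lever within 4 mm of fully closed; fingers press on both the leg head/foot and the lever with over 1 N each; leg still (all of step 3 and value of joint switch below 0.25 rad and velocity of joint leg between -0.01 and 0.01 m/s); the arm keeps its last pose, push and grip.
It fails at once if the leg was drawn out with the fan still on (value of joint switch above 0.4 rad and value of joint leg above 0.04 m).
It fails at once if the marker clip was shifted (distance of mark_fin from where it was at the start of the episode above 0.006 m).
It fails at once if another thing on the table was moved more than 30 mm or knocked over (distance of any of bowl, coasters, trivet, vase, remote, mug from where it was at the start of the episode above 0.03 m or angle between any of bowl, coasters, trivet, vase, remote, mug's own z axis and vertical above 0.5 rad).
It also fails if it takes over 56 s, if anything falls off the work surface, if the arm or the gripper's body presses on something with over 40 N, if the wrist force passes 120 N, or if a joint passes its speed limit or range.

ROBOT

A 6-joint arm with a two-finger parallel gripper is mounted at the origin on the work surface. World frame = base frame: x ahead of the robot, y to its left, z up, the work surface at z = 0. Lengths are in mm, angles in rad, forces in N, time in s.
With the tool pointing down it reaches from about 275 to 825 mm from the base axis. Payload 4.9 kg.
Tool frame: the origin (TCP) lies at the very end of the fingers, on their centre line; the grasp point (between the pads) lies 19 mm behind it; z points along the fingers, y is the direction in which the jaws open and shut (so a half turn about z gives the same grasp; the last joint's range is limited). The gripper opens to 85 mm and grips with 20 to 120 N. Pads are 22 mm wide; open, the fingers measure 114 mm over their backs; the gripper's body (76 mm by 85 mm) begins 54 mm behind the grasp point. The pads swing forward as they close: fully open they stand 13 mm farther back than shut.
Start: joints at [-1.395, 0.326, -0.193, 1.052, 0, 1.437], TCP at [167.689, -523.831, 231.281] pointing down, gripper open.
Joint ranges: [-2.65, 2.65], [-0.97, 1.79], [-1.3, 1.35], [-1.93, 2.1], [-1.47, 1.37], [-3.14, 3.14]. Speed limits (rad/s): [2.57, 2.57, 3.14, 3.14, 3.14, 3.14].

INTERFACE

Orientations are given as [roll, pitch, yaw] about the fixed x, y, z axes, in that order (R = Rz(yaw) Ry(pitch) Rx(roll)).
In Python, from bench import bot, solve_ik, imaging gives the robot as it stands. Calls block until the motion is done:
- bot.move_ptp(position, orientation): joint-space move of the TCP to a pose.
- bot.movel(position, rot=None, max_speed=150, threshold=None): straight line of the TCP; rot=None keeps the orientation; max_speed is the mean speed in mm/s. With threshold (N) it stops when the force on the tool has changed by that much, and returns True; else False.
- bot.move_j(angles): joint-space move.
- bot.grip(opening, effort=None): opening from 0.0 (shut) to 1.0 (fully open); effort is the grip in N (None keeps the last); returns when the fingers have stopped.
- bot.dwell(seconds).
- solve_ik(position, orientation): joint angles nearest the present ones, or None.
- bot.get_state(): the state.
- imaging.capture(name): name is "side" or "top"; returns the picture (400x640x3 uint8, blue, green, red); there is no depth.
- imaging.camera_model(name): a dict with "K" (3x3 intrinsics, pixels), "position" and "rotation" of the camera in the world. Camera axes: x right, y up, looking along -z (the intrinsics and any distortion apply to the point x, -y, -z); pixel columns grow to the right and rows downward; lengths in mm; the calibration is good to about 2 mm. A picture is of the moment at which its call begins. camera_model takes no time and is no camera call.
A pose or a line that the arm cannot do raises bot.IKError and nothing moves.
- bot.sign_off(): hands the job in, once; it reports no verdict.
The state is a dict: "t": time; "qpos": joint angles; "joint_velocities": joint speeds; "effort": joint torques, N m; "tcp_pos": TCP position; "orientation": TCP orientation; "contact_force": force on the tool from outside, world axes, zero at the start; "wrist_torque": the same for the moment, N m; "opening": opening from 0.0 (shut) to 1.0 (fully open).
Only numpy, scipy, OpenCV 4.12 (cv2) and the standard library are available. Lean on these libraries where they do the work, as an engineer would, in place of code of your own. Each camera call takes 0.05 s, during which the arm holds its last target.

## Working session

There is one attempt and no reset: what is moved stays moved. The work goes in short steps, each a Python script; the robot and the scene stay as the last script left them, time stands still between calls to the robot, and variables do not carry over. Pictures are saved under pics/ and viewed, and the job is handed in when it is done.

```bash
ls; mkdir -p pics; python3 - <<'E'
from bench import bot, solve_ik, imaging
import cv2
for n in ("side","top"):
    im=imaging.capture(n); cv2.imwrite(f"pics/{n}0.png",im)
    m=imaging.camera_model(n); print(n,m)
print(bot.get_state())
E
```

```text
pics
side {'K': array([[371.55744513,   0.        , 321.89565186],
       [  0.        , 371.55744513, 194.60339053],
       [  0.        ,   0.        ,   1.        ]]), 'position': array([932.04224696, 814.18660272, 851.51316222]), 'rotation': array([8.97156123e-01, 1.48291048e-03, 2.77099868e+00])}
top {'K': array([[412.90524872,   0.        , 320.69878685],
       [  0.        , 412.90524872, 210.49807712],
       [  0.        ,   0.        ,   1.        ]]), 'position': array([ 485.08952531,  -57.55105893, 1183.52950409]), 'rotation': array([ 0.09263454,  0.0265316 , -1.59789596])}
{'t': 0.1, 'qpos': array([-1.39519774e+00,  3.26891676e-01, -1.93498866e-01,  1.05201176e+00,
       -1.95897510e-05,  1.43661634e+00]), 'joint_velocities': array([ 7.25358874e-05, -1.64173336e-03,  1.63307800e-03,  2.62548681e-03,
        6.61251740e-04,  1.05058680e-03]), 'effort': array([ 1.06143423e-03, -4.44239902e+01,  2.63037622e+01,  7.94722728e-03,
       -4.20097228e-05, -7.15916542e-06]), 'tcp_pos': array([ 167.5873744 , -523.28260774,  230.56252876]), 'orientation': array([-3.13999849e+00, -1.95430154e-04,  3.09778431e-01]), 'contact_force': array([-0.19196321, -0.728151  , -0.43335527]), 'wrist_torque': array([-0.03030502, -0.00873901,  0.08599781]), 'opening': 1.0020197673784645}
```

View pics/side0.png

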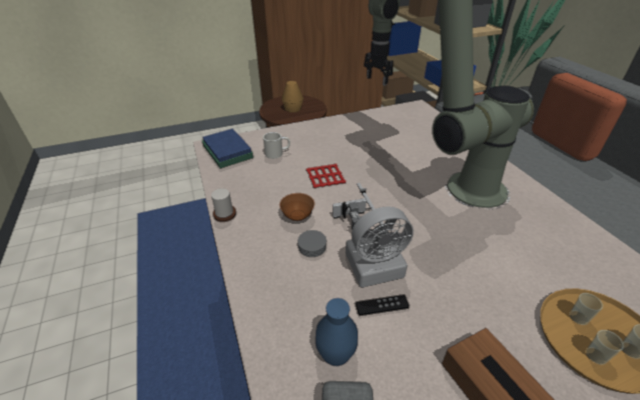

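View pics/top0.png

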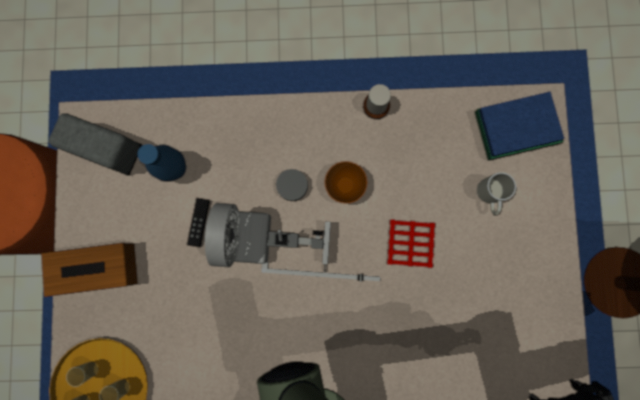

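The top view shows the fan at about (220,235) with its leg running right to the foot at (327,247). The rail runs along row ~272 and the marker clip is at ~(360,278). I'll set up projection helpers and enlarge the crops.

```bash
cat > h.py <<'E'
from bench import bot, solve_ik, imaging
import numpy as np, cv2
from scipy.spatial.transform import Rotation as R
def cam(n):
    m=imaging.camera_model(n); return m["K"],m["position"],R.from_euler("xyz",m["rotation"]).as_matrix()
def proj(n,P):
    K,c,r=cam(n); q=(np.atleast_2d(P)-c)@r; q=q*[1,-1,-1]; u=q@K.T; return u[:,:2]/u[:,2:]
def ray(n,uv):
    K,c,r=cam(n); d=np.linalg.inv(K)@[uv[0],uv[1],1]; return c,r@(d*[1,-1,-1])
def atz(n,uv,z):
    c,d=ray(n,uv); return c+d*(z-c[2])/d[2]
def crop(n,name,x0,y0,w,h,s,im=None):
    im=imaging.capture(n) if im is None else im
    c=cv2.resize(im[y0:y0+h,x0:x0+w],None,fx=s,fy=s,interpolation=cv2.INTER_CUBIC)
    for k in range(0,w,10):
        cv2.line(c,(k*s,0),(k*s,5 if k%50 else 12),(0,255,255),1)
        if k%20==0: cv2.putText(c,str(x0+k),(k*s,22),0,.35,(0,255,255),1)
    for k in range(0,h,10):
        cv2.line(c,(0,k*s),(5,k*s),(0,255,255),1); cv2.putText(c,str(y0+k),(6,k*s+4),0,.35,(0,255,255),1)
    cv2.imwrite("pics/"+name,c)
E
python3 - <<'E'
from h import *
print(proj("top",[[0,0,0],[167,-523,231]]),proj("side",[[0,0,0],[167,-523,231]]))
crop("top","topc.png",190,190,200,100,4,cv2.imread("pics/top0.png"))
crop("side","sidec.png",320,175,100,110,5,cv2.imread("pics/side0.png"))
E
```

```text
[[315.97605485 426.71725966]
 [547.7777646  388.41560135]] [[475.90253555 189.46835092]
 [376.00452543  84.91902208]]
```

View pics/topc.png

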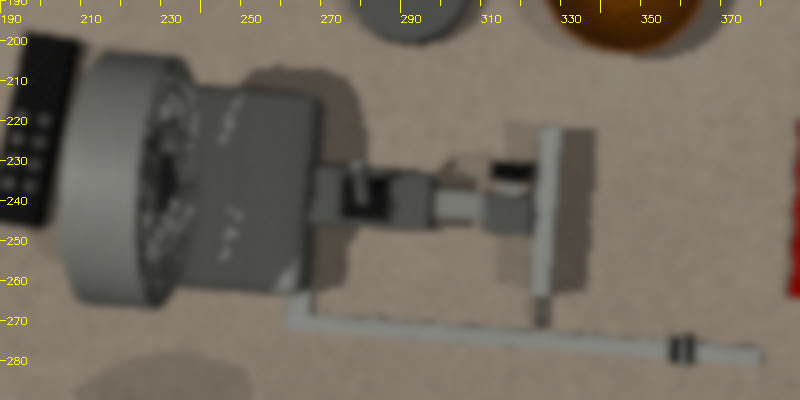

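View pics/sidec.png

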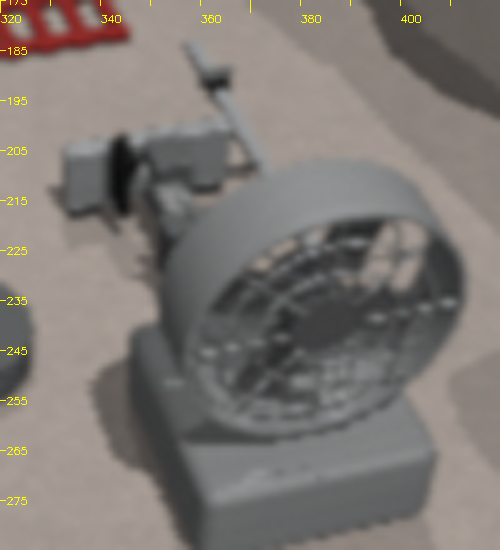

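```bash
python3 - <<'E'
from h import *
from scipy.optimize import least_squares
obs=[((50,70,60),(270.5,214.5)),((50,-70,60),(266.7,262.8)),((370,-90,6),(379.7,278.8)),((135,20,60),(299.2,233)),((135,-20,60),(298,247.3)),
 (("f",58,58),(327.7,221.8)),(("f",-58,58),(325.7,264))]
def res(p):
    x,y,a,f=p; c,s=np.cos(a),np.sin(a); o=[]
    P=[]
    for q,_ in obs:
        qx=f if q[0]=="f" else q[0]; P.append((x+c*qx-s*q[1],y+s*qx+c*q[1],q[2]))
    return (proj("top",P)-[u for _,u in obs]).ravel()
r=least_squares(res,[500,200,-1.6,220]); print(r.x,res(r.x).reshape(-1,2).round(1))
x,y,a,f=r.x; M=np.array([[np.cos(a),-np.sin(a)],[np.sin(a),np.cos(a)]])
for z in(6,12,21): print(z,(M.T@(atz("top",(360.2,277),z)[:2]-[x,y])).round(1))
print("tip",[ (M.T@(atz("top",(280,231),z)[:2]-[x,y])).round(1) for z in(90,100)])
print("cam",(M.T@(atz("top",(318,232.5),73)[:2]-[x,y])).round(1), (M.T@(atz("top",(317,241),64)[:2]-[x,y])).round(1))
t=cv2.imread("pics/top0.png")
crop("top","clip.png",320,255,70,30,11,t);crop("top","tog.png",260,220,75,40,10,t)
crop("side","clips.png",320,180,50,45,12,cv2.imread("pics/side0.png"))
E
```

```text
[523.69663086 165.52373179  -1.6715422  211.12957976] [[-0.6 -1.8]
 [-1.1  1.2]
 [ 1.3  0.2]
 [ 0.2  0.2]
 [ 0.2  0.6]
 [ 0.6 -0.5]
 [-0.5  0. ]]
6 [311.4 -88.8]
12 [311.  -88.4]
21 [310.3 -87.9]
tip [array([85.6, 21. ]), array([86.9, 20.7])]
cam [186.  25.] [184.7   2.2]
```

View pics/clip.png

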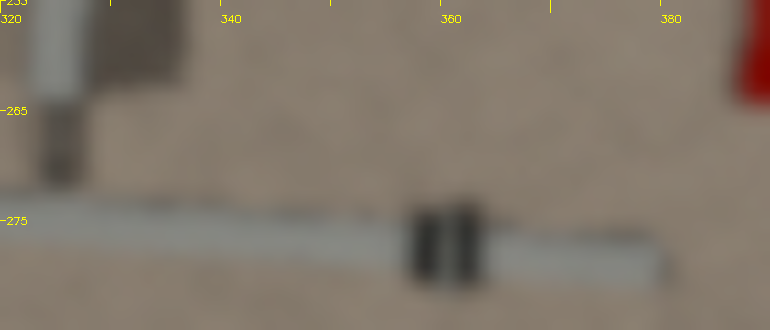

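View pics/tog.png

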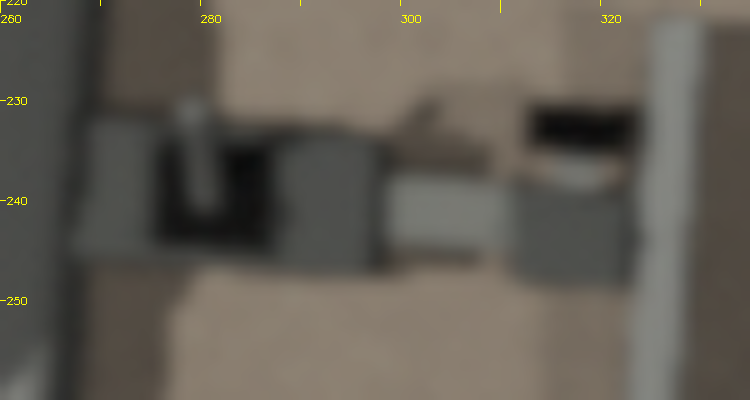

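View pics/clips.png

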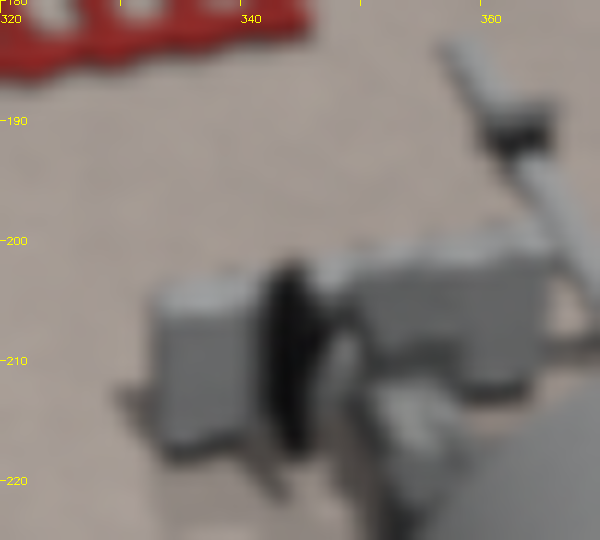

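```bash
cat > fan.py <<'E'
from h import *
from scipy.optimize import least_squares
obs=[((370,-90,6),(379.5,278.8)),((135,20,60),(299,233)),((135,-20,60),(298,247)),
 (("f",58,58),(327.3,221.8)),(("f",-58,58),(325.5,264)),(("f",-80,13),(325.1,271.5)),((60,-90,6),(270,271.2)),((220,-90,6),(325,274.7))]
W=np.ones((8,2)); W[6:,0]=0
def res(p):
    x,y,a,f=p; c,s=np.cos(a),np.sin(a)
    P=[]
    for q,_ in obs:
        qx=f if q[0]=="f" else q[0]; P.append((x+c*qx-s*q[1],y+s*qx+c*q[1],q[2]))
    return ((proj("top",P)-[u for _,u in obs])*W).ravel()
r=least_squares(res,[500,200,-1.6,220]); x0,y0,a,f=r.x; M=np.array([[np.cos(a),-np.sin(a)],[np.sin(a),np.cos(a)]])
def w2f(P): return M.T@(np.array(P)[:2]-[x0,y0])
def f2w(x,y,z): return np.array([*(M@[x,y]+[x0,y0]),z])
if __name__=="__main__":
    print(r.x,res(r.x).reshape(-1,2).round(1))
    print("fin",w2f(atz("top",(360.3,276),21)),w2f(atz("top",(360.3,277),12)))
    print("ptr",w2f(atz("top",(325.1,269),13)))
    print("tip",w2f(atz("top",(278.6,230.5),99)))
    print("foot side check",proj("side",[f2w(f,58,58),f2w(f,-58,58),f2w(370,-90,6),f2w(310,-90,21),f2w(f,-80,13)]).round(1))
    for yaw in (a,a+np.pi):
      for p in ((90,0,150),(90,-50,70),(f-21,0,23),(f+80,0,23)):
        w=f2w(*p); print(w.round(), solve_ik(w,[np.pi,0,yaw]))
E
python3 fan.py
```

```text
[523.48196267 167.57860519  -1.66919635 212.7648718 ] [[ 0.9  0. ]
 [-0.4  0.1]
 [-0.5  0.9]
 [ 0.8 -0.5]
 [-0.4 -0. ]
 [-0.3 -0.2]
 [ 0.  -0.5]
 [ 0.   0.2]]
fin [312.26414937 -85.39711861] [313.09099567 -88.70105369]
ptr [213.18493181 -73.64237361]
tip [85.02374931 21.98248285]
foot side check [[332.4 204.8]
 [365.3 198.8]
 [357.5 182.7]
 [363.3 188.9]
 [370.3 207.8]]
[515.  78. 150.] [ 0.00857134  0.34352495 -0.39131859  0.83595278  0.         -1.46382496]
[465.  83.  70.] [ 0.02002664  0.36921242 -0.60644588  0.59513803  0.         -1.45236966]
[505. -23.  23.] [-0.19226819  0.49081972 -0.56264242  0.51733419  0.         -1.66466449]
[ 495. -124.   23.] [-0.38997839  0.49731151 -0.55002867  0.52345615  0.         -1.86237469]
[515.  78. 150.] [ 0.00857134  0.34352495 -0.39131859  0.83595278  0.          1.67776769]
[465.  83.  70.] [ 0.02002664  0.36921242 -0.60644588  0.59513803  0.          1.68922299]
[505. -23.  23.] [-0.19226819  0.49081972 -0.56264242  0.51733419  0.          1.47692816]
[ 495. -124.   23.] [-0.38997839  0.49731151 -0.55002867  0.52345615  0.          1.27921796]
```

```bash
python3 - <<'E'
from fan import *
o=[np.pi,0,a+np.pi]
bot.move_ptp(f2w(87,3,170),o)
bot.movel(f2w(87,3,72),max_speed=150)
print(bot.movel(f2w(87,-46,72),max_speed=80,threshold=15))
s=bot.get_state(); print(s["t"],w2f(s["tcp_pos"]),s["tcp_pos"],s["contact_force"],s["opening"])
crop("top","t1.png",240,180,160,110,5);crop("side","s1.png",310,140,130,100,6)
E
```

```text
False
4.15 [ 86.80516878 -44.68306196] [470.48719655  85.58306802  72.86153906] [ 2.35715733 -0.64291841  4.63592888] 1.0012813291621823
```

View pics/t1.png

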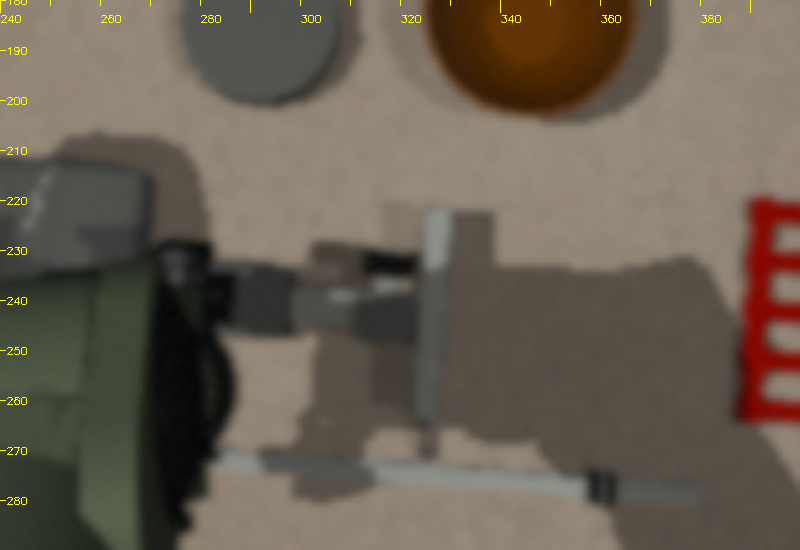

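View pics/s1.png

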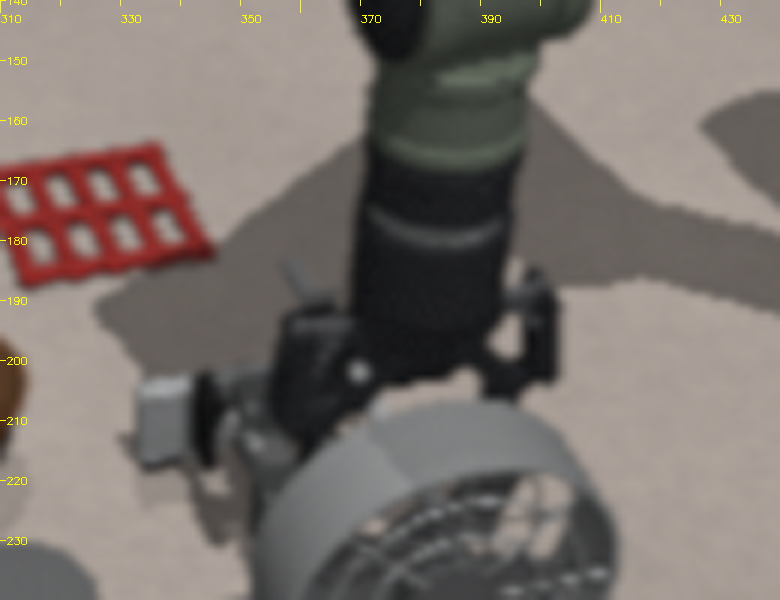

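The arm hides the toggle. I'll push a bit further, then move away over the waist and look.

```bash
python3 - <<'E'
from fan import *
o=[np.pi,0,a+np.pi]
print(bot.movel(f2w(87,-56,72),max_speed=60,threshold=12))
s=bot.get_state(); print(s["t"],w2f(s["tcp_pos"]),s["contact_force"])
bot.movel(f2w(87,-40,72)); bot.movel(f2w(87,-30,140)); bot.movel(f2w(f-23,0,130))
crop("top","t2.png",240,200,120,90,6);crop("side","s2.png",310,140,130,100,6)
s=bot.get_state(); print(s["t"],w2f(s["tcp_pos"]),s["contact_force"])
E
```

```text
True
4.4583 [ 86.76163043 -46.16771746] [ 2.46618932 -0.73357788  1.31369773]
6.2833 [188.9511803   -0.38606462] [-0.03616148  0.23014727 -0.23379168]
```

View pics/t2.png

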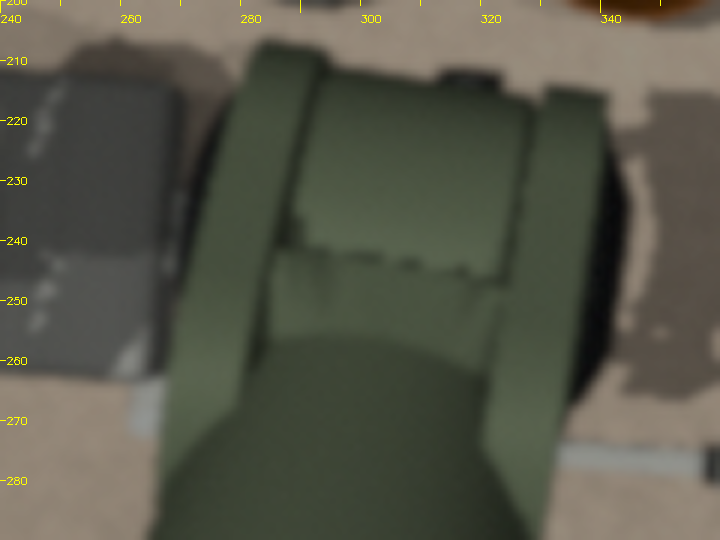

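View pics/s2.png

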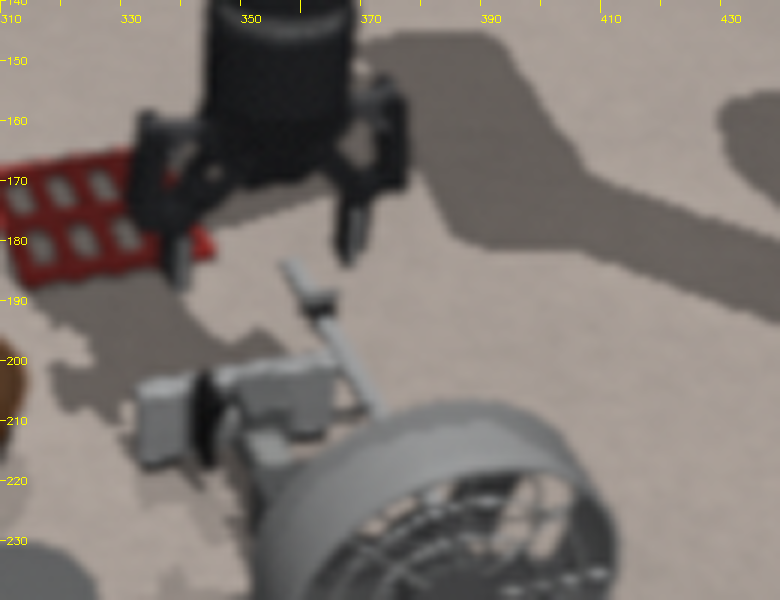

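```bash
python3 - <<'E'
from fan import *
bot.movel(f2w(370,0,130),max_speed=250)
crop("top","t3.png",260,220,75,40,10)
s=bot.get_state(); print(s["t"])
E
```

```text
7.2083
```

View pics/t3.png

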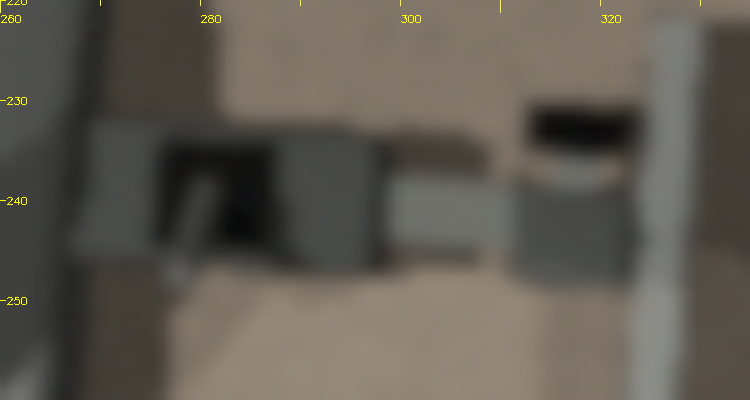

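Toggle tip is now at ~(277,247), on the rail side, so the fan is off. Next I'll straddle the waist and hook the foot.

```bash
python3 - <<'E'
from fan import *
print("tip",w2f(atz("top",(277.2,247.5),99)))
bot.movel(f2w(f-26,0,130),max_speed=250)
print(bot.movel(f2w(f-26,0,22),max_speed=120,threshold=15))
s=bot.get_state(); print(s["t"],w2f(s["tcp_pos"]),s["tcp_pos"][2],s["contact_force"])
crop("top","t4.png",260,200,130,90,6);crop("side","s4.png",310,140,130,100,6)
E
```

```text
tip [ 84.94607282 -22.73801577]
False
9.1417 [187.00873407   0.57717962] 22.53706676174009 [0.07037656 0.01182912 0.32104471]
```

View pics/t4.png

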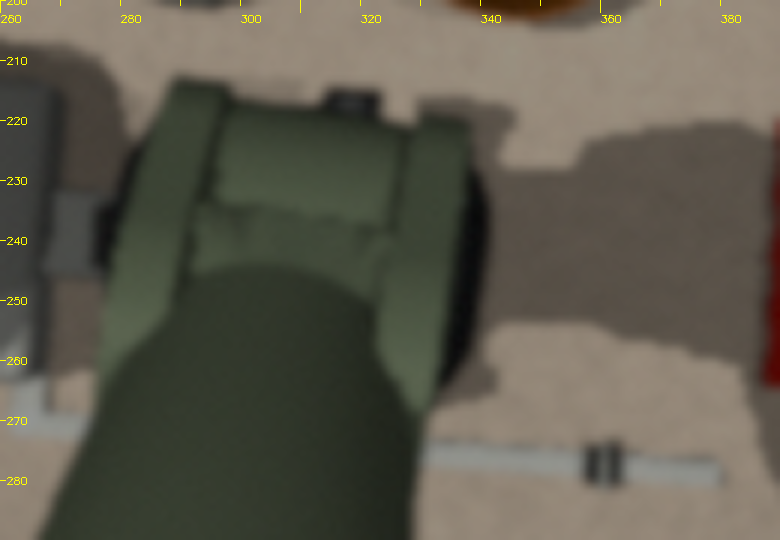

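View pics/s4.png

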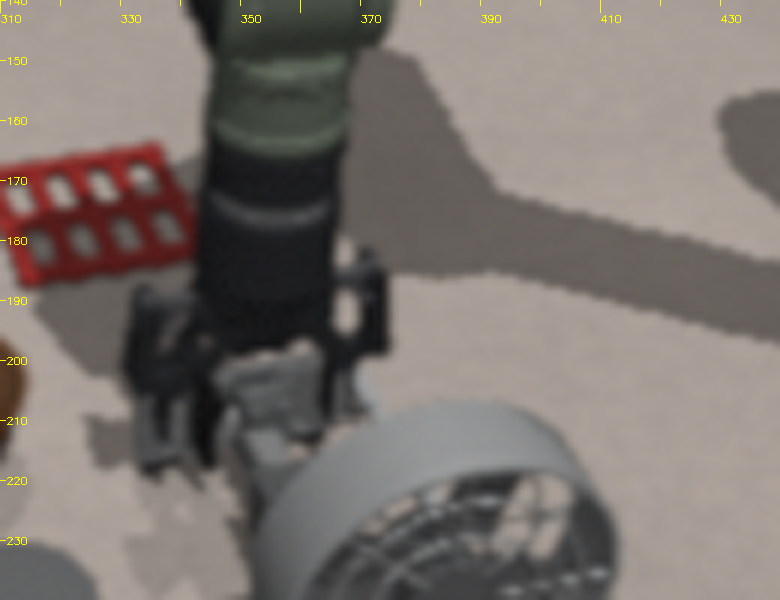

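Fingers straddle the head and lever. The next move is a slow one in +x to feel the contact.

```bash
python3 - <<'E'
from fan import *
for i in range(1,8):
    bot.movel(f2w(f-26+2*i,0,22),max_speed=10)
    s=bot.get_state(); F=s["contact_force"][:2]@M; p=w2f(s["tcp_pos"])
    print(round(s["t"],2),p.round(2),F.round(2))
    if F[0]<-1.8: break
E
```

```text
9.59 [1.8882e+02 1.4000e-01] [ 0.75 -0.29]
9.94 [ 1.9082e+02 -1.0000e-02] [0.37 0.05]
10.29 [ 1.9257e+02 -4.0000e-02] [-1.44 -0.52]
10.64 [ 1.9457e+02 -7.0000e-02] [-3.14  0.43]
```

```bash
python3 - <<'E'
from fan import *
bot.movel(f2w(290,0,22),max_speed=60)
s=bot.get_state(); F=s["contact_force"][:2]@M; p=w2f(s["tcp_pos"])
print(round(s["t"],2),p.round(2),F.round(2))
crop("top","t5.png",290,200,110,90,7);crop("side","s5.png",310,140,90,90,7)
E
```

```text
12.38 [ 2.9004e+02 -2.1000e-01] [-2.59 -1.83]
```

View pics/t5.png

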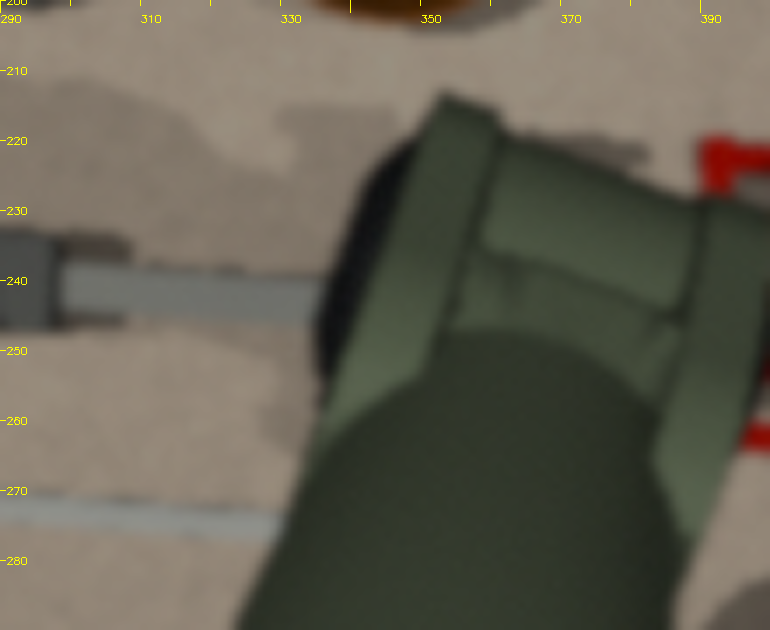

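View pics/s5.png

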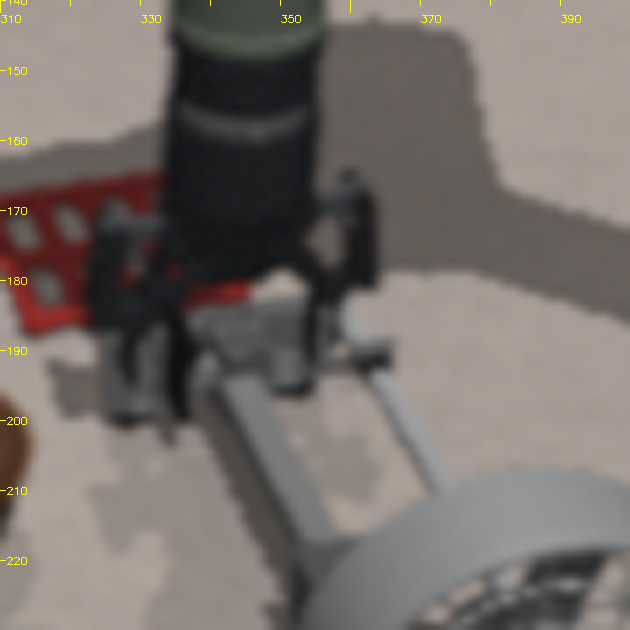

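```bash
python3 - <<'E'
from fan import *
im=imaging.capture("side"); cv2.imwrite("pics/side5raw.png",im)
crop("side","s6.png",320,175,60,45,13,im)
for L in (94,97,100,103):
    X=f+L; print(L,proj("side",[f2w(X-7,-58,58),f2w(X-7,-58,8),f2w(X-7,58,58),f2w(X-7,58,8),f2w(X,-58,13),f2w(X,-80,13)]).round(1).tolist())
print(proj("side",[f2w(312.5,y,z) for y in (-81,-99) for z in (21,6)]).round(1).tolist(), proj("side",[f2w(212.8-7,-58,8),f2w(212.8-7,58,8),f2w(212.8-7,58,58)]).round(1).tolist())
E
```

```text
94 [[356.6, 183.9], [355.8, 194.9], [325.2, 189.3], [325.1, 200.4], [355.2, 192.6], [360.9, 191.6]]
97 [[356.3, 183.4], [355.5, 194.4], [324.9, 188.8], [324.9, 199.8], [354.9, 192.1], [360.6, 191.1]]
100 [[356.0, 182.9], [355.2, 193.9], [324.7, 188.3], [324.6, 199.3], [354.7, 191.7], [360.3, 190.7]]
103 [[355.7, 182.4], [354.9, 193.4], [324.4, 187.8], [324.4, 198.8], [354.4, 191.2], [360.0, 190.2]]
[[360.7, 188.9], [360.5, 192.2], [365.4, 188.1], [365.1, 191.3]] [[365.0, 211.3], [332.8, 217.4], [333.0, 206.1]]
```

View pics/s6.png

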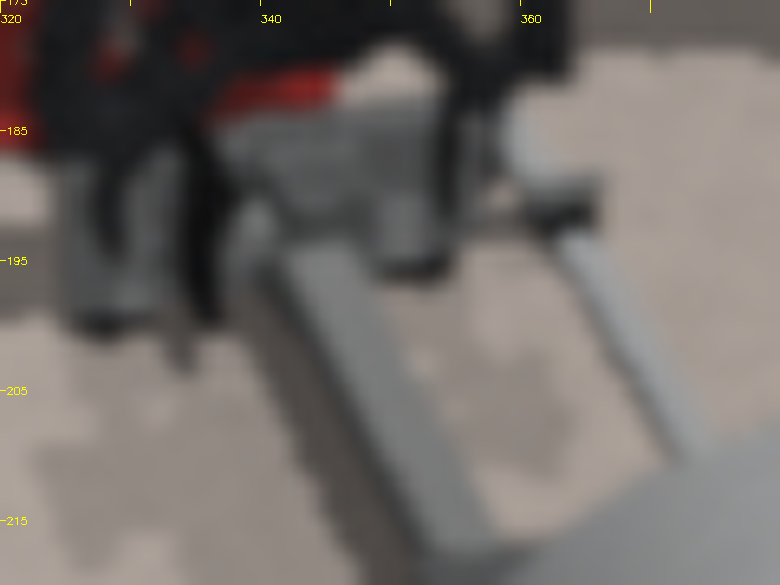

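The side view puts the pointer line at ~(356–361,191.5), just about at the clip at (362.5,191). Foot-edge shifts give leg ≈97 mm, feel gives ≈98 mm, and the mark needs ≈99.3. I'll nudge 1.5 mm, dwell, then close.

```bash
python3 - <<'E'
from fan import *
def pr(l):
    s=bot.get_state(); F=s["contact_force"][:2]@M; p=w2f(s["tcp_pos"]); print(l,round(s["t"],2),p.round(2),s["tcp_pos"][2].round(1),F.round(2),round(s["opening"],3))
bot.movel(f2w(291.5,0,22),max_speed=20)
bot.dwell(0.6); pr("mark")
crop("side","s7.png",320,175,60,45,13)
E
```

```text
mark 13.38 [ 2.913e+02 -2.200e-01] 22.0 [-5.05 -3.15] 1.002
```

View pics/s7.png

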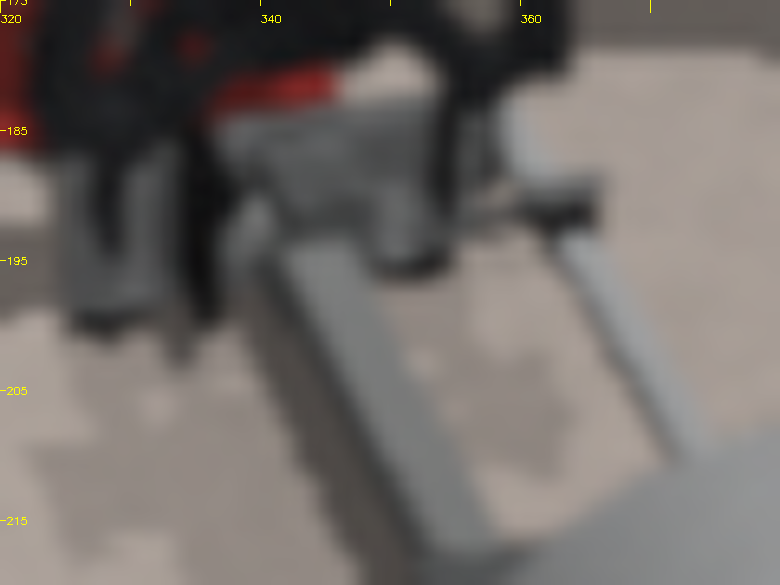

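```bash
python3 - <<'E'
from fan import *
def pr(l):
    s=bot.get_state(); F=s["contact_force"][:2]@M; p=w2f(s["tcp_pos"]); print(l,round(s["t"],2),p.round(2),s["tcp_pos"][2].round(1),F.round(2),round(s["opening"],3))
bot.grip(0.0,effort=35); pr("closed"); bot.dwell(0.3); pr("after")
crop("side","s8.png",320,165,60,45,13); crop("top","t8.png",290,200,110,90,7)
E
```

```text
closed 13.94 [291.89   0.95] 23.0 [-4.25  0.25] 0.409
after 14.24 [291.89   0.96] 23.0 [-3.92 -0.27] 0.416
```

View pics/s8.png

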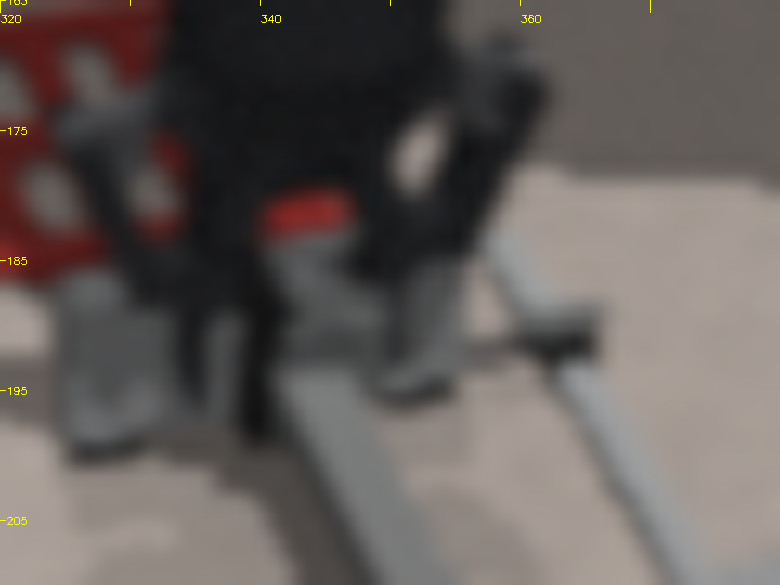

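Opening is 0.416 (≈35 mm), so the lever is fully closed. The foot's lower left corner has moved (-8.1,-17.8) px, which gives ≈98.5 mm of travel against the mark at ≈99.3. The clip is still at ~(362.5,191). I'll check that it stays still, then hand in.

```bash
python3 - <<'E'
from fan import *
bot.dwell(0.5); s=bot.get_state(); print(s["t"],w2f(s["tcp_pos"]),s["opening"],abs(s["joint_velocities"]).max(),s["contact_force"])
bot.sign_off()
E
```

```text
14.8417 [291.88024624   0.95753182] 0.4135130757675823 0.001672895032680207 [ 0.74257502  4.09727585 10.10180107]
the job is handed in; nothing more can be done
```

I switched the fan off, drew the leg out to the marker, closed the cam lever by squeezing head and lever together, and handed the job in still gripping at about 15 s. No verdict was reported.

- **Switch:** with the arm clear of the view, the top camera showed the toggle tip at fan y about -23 mm, fully on the rail side.
- **Leg at the mark:** contact feel gave about 99 mm of travel and the side picture about 98.5 mm. The mark is at 99–100 mm, so the error looks like 1–2 mm against the 5 mm allowed. The arm blocked the top view of the pointer, so the side view, at about 6 mm per pixel, was the only camera check.
- **Cam lever:** the grip stopped at about 35 mm, which matches the 36 mm closed width. I set the grip to 35 N. I could not measure the force on the lever and the leg separately.
- **At hand-in:** the arm was still, with about 4 N of spring pull on the tool. The marker clip was not touched. Nothing suggested the other things had moved, but I did not check them individually.

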